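# Balance the loaded centrifuge rotor

## Robot

A 7-joint arm with a two-finger parallel gripper is mounted at the origin on a cart in front of the work surface, level with it; the furniture and walls round the work are solid. World frame = base frame: x ahead of the robot, y to its left, z up, the work surface at z = 0. Lengths are in mm, angles in rad, forces in N, time in s.
With the tool pointing down it reaches from about 425 to 875 mm from the base axis. Payload 4.7 kg.
Tool frame: the origin (TCP) lies midway between the tips of the shut fingers; the grasp point (between the pads) lies 19 mm behind it (r.tcp_to_grasp is the distance from the TCP to the grasp point, in mm); z points along the fingers, y is the line along which they close (so a half turn about z gives the same grasp; the last joint's range is limited). The gripper opens to 85 mm and grips with 20 to 120 N. Pads are 22 mm wide; open, the fingers measure 114 mm over their backs; the gripper's body (76 mm by 85 mm) begins 54 mm behind the grasp point. The pads swing forward as they close: fully open they stand 13 mm farther back than shut.
Start: joints at [0.014, 0.321, -0.07, 1.45, 0.023, 1.371, -0.057], TCP at [650.019, -0.025, 231.349] pointing down, gripper open.
Joint ranges: [-2.86, 2.86], [-0.3, 2.09], [-1.38, 1.24], [0.06, 2.45], [-1.56, 4.7], [0.09, 2.05], [-2.69, 2.69]. Speed limits (rad/s): [2.57, 2.57, 3.14, 3.14, 3.14, 3.14, 3.14].

## Interface

Orientations are given as [roll, pitch, yaw] about the fixed x, y, z axes, in that order (R = Rz(yaw) Ry(pitch) Rx(roll)).
In Python, from plant import r gives the robot as it stands.
- The arm moves only by the shell command python3 -m jog 'ROWS' [FORCE]. ROWS is JSON, a list of rows, each an object of numbers: "ax", "ay", "az": the turn, a rotation vector about the tool's x, y, z in degrees; "dx", "dy", "dz": the shift along the tool's x, y, z in cm; "grip": the opening, from -1 (shut) to 1 (fully open). In form: [{"ax": .., "ay": .., "az": .., "dx": .., "dy": .., "dz": .., "grip": ..}, ...]. A call has 1 to 10 rows; each row is the pose to reach, as a shift and turn from the pose commanded when the call began, along the tool's axes at that moment; what a row does not reach only later rows make up. A row lasts 1/10 s, in which the tool goes at most 50 mm and 8.59 degrees, less where a joint would pass 70% of its speed; a pose out of reach is approached as far as the arm can. A call with a gripper value outside its range is refused whole. The fingers move at their own pace and stop on an object; FORCE is the grip in N (left out, the last holds). Time passes only in rows, so rows that repeat a pose let the fingers close. It gives the time, the measured TCP pose, the force, the opening and the grip force at its end, in the units of the state.
- r.get_state(): the state, without advancing time (a new reading comes with each control period).
- r.read_camera(name): name is "scene" or "side" or "wrist"; returns (picture, depth): 400x640x3 uint8, blue, green, red; 400x640 float32, mm along the optical axis (not along the pixel's ray), 0 where there is no reading.
- r.camera_params(name): a dict with "K" (3x3 intrinsics, pixels), "camera_from_world" (4x4, takes a point from world to camera coordinates). Camera axes: x right, y up, looking along -z (the intrinsics and any distortion apply to the point x, -y, -z); pixel columns grow to the right and rows downward; lengths in mm; the calibration is good to about 2 mm. The wrist camera is an equidistant fisheye: a pixel r from the principal point sees the ray r / f radians off the axis. A picture is of the moment at which its call begins: read the wrist's pose just before it. camera_params takes no time and is no camera call; for the wrist camera it gives the pose at the moment of the call.
- r.hand_in(): hands the job in; it is judged then, once.
The state is a dict: "time": time; "joints": joint angles; "qd": joint speeds; "effort": joint torques, N m; "ee_pos": TCP position; "tcp_rot": TCP orientation; "wrist_force": force on the tool from outside, world axes, zero at the start; "wrist_torque": the same for the moment, N m; "width": opening from 0.0 (shut) to 1.0 (fully open); "grasp_force": force on a finger pad.
Only numpy, scipy, OpenCV 4.12 (cv2) and the standard library are available. Lean on these libraries where they do the work, as an engineer would, in place of code of your own. Each camera call takes 0.05 s, during which the arm holds its last target. There are 200 camera calls.

## Task

The six tubes in the centrifuge have been loaded out of balance. Rearrange them so that every tube stands straight across the rotor from the other tube of its own kind (long conical opposite long conical, middle opposite middle, blood vial opposite blood vial), all six fully down in the rotor's sleeves; the empty tube stand beside the machine is there to hold a tube on the way. Keep every tube upright, and leave the clear cup where it is.

Things in the scene. Friction and masses are not known exactly. Their poses are not given: they have to be found in the camera images.
- long_a: One of the two long tubes: a 15 ml conical screw-cap tube, 119 mm tall, body 16 mm across with a pointed foot, ribbed blue cap 22 mm across over its top 13 mm. Loose, 10 to 25 g. Origin: centre of its foot; z runs up its axis to the cap. The two of this kind are alike.
- long_b: One of the two long tubes: a 15 ml conical screw-cap tube, 119 mm tall, body 16 mm across with a pointed foot, ribbed blue cap 22 mm across over its top 13 mm. Loose, 10 to 25 g. Origin: centre of its foot; z runs up its axis to the cap. The two of this kind are alike.
- middle_a: One of the two middle tubes: a round-bottomed sample tube, 99 mm tall, body 15.6 mm across with amber contents and a paper label, white push cap 19 mm across over its top 16 mm, the last 5 mm a flange 22 mm across. Loose, 10 to 25 g. Origin: centre of its foot; z runs up its axis to the cap. The two of this kind are alike.
- middle_b: One of the two middle tubes: a round-bottomed sample tube, 99 mm tall, body 15.6 mm across with amber contents and a paper label, white push cap 19 mm across over its top 16 mm, the last 5 mm a flange 22 mm across. Loose, 10 to 25 g. Origin: centre of its foot; z runs up its axis to the cap. The two of this kind are alike.
- short_a: One of the two short tubes: a closed blood vial, 75 mm tall, body 14 mm across, dark red with a purple cap 16 mm across over its top 17 mm. Loose, 10 to 25 g. Origin: centre of its foot; z runs up its axis to the cap. The two of this kind are alike.
- short_b: One of the two short tubes: a closed blood vial, 75 mm tall, body 14 mm across, dark red with a purple cap 16 mm across over its top 17 mm. Loose, 10 to 25 g. Origin: centre of its foot; z runs up its axis to the cap. The two of this kind are alike.
- rotor: Fixed six-place rotor (braked). Origin: on its axis at table height, z up. Six upright sleeves on a circle of 80 mm radius, at 0, 60 .. 300 degrees from its x axis. Bore 19 mm, flaring to 29 at the mouth (outside 36); mouth z = 100 mm, flat floor z = 50, so tubes lean a few degrees. Hub 24 mm radius, top z = 92. At the start each sleeve holds a tube and none faces one of its own kind.
- centrifuge: Round drum round the rotor, fixed, 118 mm radius, rim z = 98 mm. Origin: on the rotor axis at table height; its -x side, with a control panel lower than the rim (out to 150 mm), faces the robot within 0.3 rad. Clear domed lid, 118 mm radius, stands open on the +x side: hinge 130 mm from the axis, leaning back 30 degrees from upright, top z = 0.32 m.
- stand: Empty three-place tube stand, white, 62 x 170 mm, fixed to the table. Origin: centre of its underside; x across it, y along it. Three sleeves like the rotor's (19 mm bore flaring to 29 mm) at y = -50, 0 and +50 mm on its centre line; mouths at z = 62 mm, floors at z = 12 mm above the table.
- cup: Bystander: clear plastic cup, 59 mm across, 66 mm tall, loose. Origin: centre of its underside.

How it is judged:
By the outcome, as a careful person would: the job done as asked, in the order asked, and still so for the second after the job is handed in, with the robot touching nothing.
It also fails if it takes over 102 s, if anything falls off the work surface, if the arm or the gripper's body presses on something with over 40 N, if the wrist force passes 120 N, or if a joint passes its speed limit or range.

## Working session

There is one attempt and no reset: what is moved stays moved. The work goes in short steps, Python scripts to look and compute and a shell command to move; the robot and the scene stay as the last step left them, time stands still between calls to the robot, and variables do not carry over. Pictures are saved under pics/ and viewed, at most 14 in all, crops included, and the job is handed in when it is done.

```bash
ls; mkdir -p pics; python3 - <<'E'
from plant import r
import cv2,numpy as np
for n in ("scene","side","wrist"):
    im,d=r.read_camera(n); cv2.imwrite(f"pics/{n}0.png",im); np.save(f"pics/{n}0.npy",d)
    p=r.camera_params(n); print(n,np.round(p["K"],1).tolist(),np.round(p["camera_from_world"],3).tolist(),[k for k in p])
print(r.get_state())
E
```

```text
pics
scene [[393.5, 0.0, 314.7], [0.0, 393.5, 204.3], [0.0, 0.0, 1.0]] [[-0.891, -0.454, 0.008, 454.484], [0.189, -0.354, 0.916, -140.673], [-0.413, 0.818, 0.401, -660.091], [0.0, 0.0, 0.0, 1.0]] ['K', 'camera_from_world']
side [[469.0, 0.0, 314.3], [0.0, 469.0, 201.3], [0.0, 0.0, 1.0]] [[-0.998, 0.055, 0.013, 507.195], [-0.025, -0.64, 0.768, -61.534], [0.051, 0.766, 0.641, -1102.348], [0.0, 0.0, 0.0, 1.0]] ['K', 'camera_from_world']
wrist [[309.7, 0.0, 321.5], [0.0, 309.7, 202.4], [0.0, 0.0, 1.0]] [[1.0, -0.0, -0.001, -648.465], [-0.0, 0.946, -0.325, 42.22], [0.002, 0.325, 0.946, -382.048], [0.0, 0.0, 0.0, 1.0]] ['K', 'camera_from_world']
{'time': 0.15, 'joints': array([ 0.01407097,  0.32164468, -0.07009565,  1.45140715,  0.02261116,
        1.37081692, -0.05691358]), 'qd': array([-0.00114655, -0.00128384, -0.00057794, -0.0045703 ,  0.00186536,
       -0.00076979, -0.00075552]), 'effort': array([ 4.86840745e-04, -4.94090402e+01, -3.82246608e-01, -3.14684451e+01,
        1.31496685e-02,  8.20941757e-03, -6.77807677e-07]), 'ee_pos': array([ 6.49582119e+02, -2.44996687e-02,  2.30473865e+02]), 'tcp_rot': array([-3.14010636e+00,  9.56260793e-05,  1.57084906e+00]), 'wrist_force': array([ 0.12720231,  0.39149588, -0.34153153]), 'wrist_torque': array([0.04075496, 0.03819072, 0.04129362]), 'grasp_force': 0.0, 'width': 0.9963980036177011}
```

View pics/scene0.png

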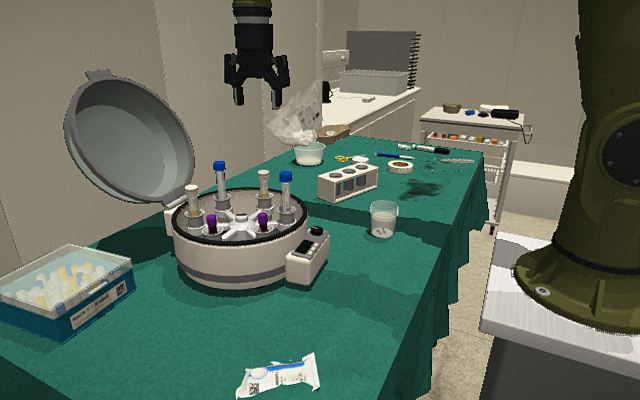

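View pics/wrist0.png

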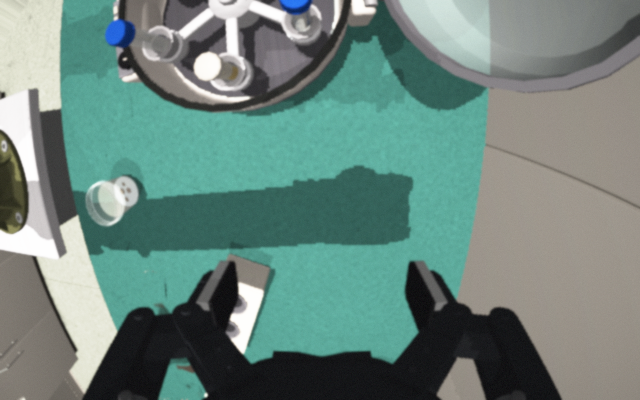

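View pics/side0.png

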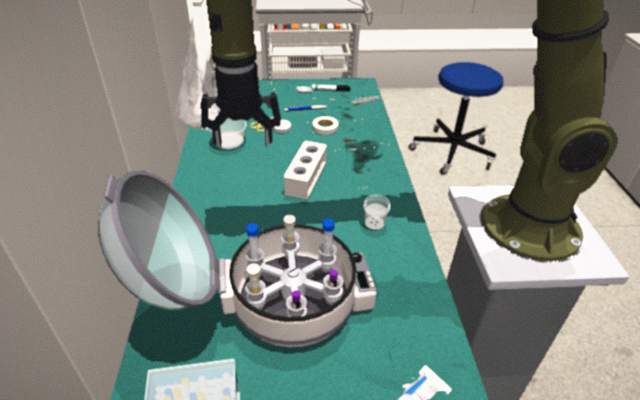

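The views show the rotor's tubes in order round it (side view): blue (253,230), white (289,220), blue (328,226), purple (333,275), purple (296,297), white (254,270). The stand is near (305,170) and the cup near (376,210). Pairs facing each other are L–S, M–S and L–M, so a 3-cycle using the stand once is enough. Next I locate them in 3D.

```bash
cat > h.py <<'E'
import numpy as np, cv2
from plant import r
def cloud(n,d,p):
    v,u=np.mgrid[0:400,0:640]; K=p["K"]; a=(u-K[0,2])/K[0,0]; b=(v-K[1,2])/K[1,1]
    if n=="wrist":
        th=np.hypot(a,b); s=np.tan(np.minimum(th,1.4))/np.maximum(th,1e-9); a,b=a*s,b*s
    P=np.stack([a*d,-b*d,-d,np.ones_like(d)],-1)
    W=P@np.linalg.inv(p["camera_from_world"]).T
    W[d<=0]=np.nan
    return W[...,:3]
def masks(im):
    h=cv2.cvtColor(im,cv2.COLOR_BGR2HSV); H,S,V=cv2.split(h)
    return dict(L=(abs(H.astype(int)-111)<9)&(S>150)&(V>80),S=(H>125)&(H<160)&(S>90)&(V>30),M=(S<60)&(V>140))
def fitc(xy):
    A=np.c_[2*xy,np.ones(len(xy))]; c=np.linalg.lstsq(A,(xy**2).sum(1),rcond=None)[0]
    return c[:2],np.sqrt(c[2]+c[:2]@c[:2])
E
python3 - <<'E'
from h import *
for n in("scene","side","wrist"):
    im=cv2.imread(f"pics/{n}0.png"); W=cloud(n,np.load(f"pics/{n}0.npy"),r.camera_params(n))
    x,y,z=np.moveaxis(W,-1,0)
    for k,m in masks(im).items():
        zl=dict(L=(150,175),S=(105,130),M=(128,155))[k]
        m=m&(z>zl[0])&(z<zl[1])&(x>350)&(x<800)&(y<550)&(y>50)
        c,l,st,ce=cv2.connectedComponentsWithStats(m.astype(np.uint8))
        for i in range(1,c):
            if st[i,4]>=12:
                q=W[l==i]; print(n,k,ce[i].round(),st[i,4],np.median(q,0).round(1),q[:,2].max().round(1))
    m=(abs(z-97)<4)&(y>100)&(x>350)&(x<850)
    print(n,"rim pts",m.sum())
    q=W[m][:,:2]; c=np.array([560,330.]) if 0 else np.median(q,0)
    for _ in range(20):
        rr=np.hypot(*(q-c).T); g=q[abs(rr-114)<10]
        if len(g)<20: break
        c,R=fitc(g)
    print(c,R,len(g))
    m=(abs(z-62)<4)&(y<120)&(y>-300)&(x>400)&(x<700)
    q=W[m][:,:2].astype(np.float32)
    if len(q)>10: print("stand",len(q),cv2.minAreaRect(q),np.percentile(q,[2,98],0).round())
E
```

```text
scene L [219. 165.] 104 [625.1 162.4 165.2] 170.1
scene L [285. 176.] 127 [489.  155.6 165.4] 170.2
scene S [262. 218.] 98 [485.  233.7 120.2] 126.0
scene S [211. 220.] 105 [551.8 276.7 120.2] 126.4
scene M [170. 164.] 156 [776.8 136.9 138.1] 151.5
scene M [263. 172.] 38 [561.7 115.5 149.3] 150.1
scene M [220. 178.] 51 [626.5 162.9 139.7] 152.9
scene M [264. 181.] 12 [558.6 118.7 131. ] 134.7
scene M [286. 189.] 57 [486.9 155.6 142.2] 152.9
scene M [191. 187.] 54 [624.4 238.7 149. ] 149.9
scene M [115. 193.] 69 [726.2 307.2 143.6] 154.7
scene rim pts 2248
[558.59462363 194.85292741] 113.05634211581425 1395
stand 634 ((518.5302734375, -72.06112670898438), (429.94635009765625, 143.91128540039062), 75.44900512695312) [[ 471. -283.]
 [ 636.  114.]]
side L [328. 225.] 123 [493.3 153.8 169.3] 172.0
side L [252. 230.] 131 [630.6 160.7 168.7] 172.6
side S [333. 275.] 75 [489.5 233.1 124.1] 127.9
side S [296. 296.] 81 [555.5 276.7 123.9] 129.3
side M [289. 222.] 118 [564.3 118.9 148.8] 152.0
side M [173. 244.] 1325 [783.  144.5 140.5] 154.8
side M [328. 237.] 65 [493.1 155.5 140. ] 153.2
side M [253. 242.] 73 [630.  162.8 139.2] 152.0
side M [253. 271.] 147 [626.7 240.2 148.8] 152.0
side rim pts 1933
[561.27122523 193.52863123] 113.83153590216605 1124
stand 972 ((524.951171875, -89.07499694824219), (418.415771484375, 120.97370910644531), 78.75159454345703) [[ 473. -288.]
 [ 611.   96.]]
wrist L [295.   5.] 338 [631.6 149.3 169.2] 172.2
wrist L [119.  33.] 630 [496.9 148.5 169.3] 172.2
wrist M [479.  36.] 3105 [782.5 142.1 140.6] 155.0
wrist M [300.  19.] 16 [632.4 149.  130.7] 134.6
wrist M [143.  45.] 22 [497.3 143.1 130.8] 136.8
wrist M [208.  66.] 631 [565.  113.1 149.8] 152.1
wrist rim pts 2502
[619.24908841 153.9629099 ] 5.551998471967326 147
stand 1376 ((564.1571044921875, -68.07307434082031), (174.7715606689453, 375.4992370605469), 0.15328645706176758) [[ 488. -244.]
 [ 618.  112.]]
```

```bash
python3 -m jog '[{"dx":4,"dy":-4,"dz":-1,"grip":0},{"dx":8,"dy":-8,"dz":-1,"grip":0},{"dx":11,"dy":-12,"dz":-1,"grip":0},{"dx":11,"dy":-12,"dz":-1,"grip":0},{"dx":11,"dy":-12,"dz":-1,"grip":0},{"dx":11,"dy":-12,"dz":-1,"grip":0},{"dx":11,"dy":-12,"dz":-1,"grip":0}]' 30
cat > look.py <<'E'
from h import *
import sys
def run(tag):
    p=r.camera_params("wrist"); im,d=r.read_camera("wrist"); cv2.imwrite(f"pics/{tag}.png",im)
    W=cloud("wrist",d,p); x,y,z=np.moveaxis(W,-1,0); s=r.get_state(); print(s["ee_pos"].round(1),s["tcp_rot"].round(4))
    for k,m in masks(im).items():
        zl=dict(L=(166,175),S=(122,130),M=(146,155))[k]
        m=m&(z>zl[0])&(z<zl[1])&(x>430)&(x<680)&(y<340)&(y>70)
        c,l,st,ce=cv2.connectedComponentsWithStats(m.astype(np.uint8))
        for i in range(1,c):
            if st[i,4]>=60:
                q=W[l==i]; cc=cv2.minEnclosingCircle(q[:,:2].astype(np.float32)); print(k,ce[i].round(),st[i,4],q.mean(0).round(1),np.round(cc[0],1),round(cc[1],1))
    return im,W
if __name__=="__main__":
    im,W=run(sys.argv[1]); z=W[...,2]
    print("hub"); m=(abs(z-92)<4)&(np.hypot(W[...,0]-560,W[...,1]-195)<35); q=W[m]
    if len(q)>20: print(len(q),q.mean(0),cv2.minEnclosingCircle(q[:,:2].astype(np.float32)))
    for a in range(6):
        t=np.radians(95+60*a); c=np.array([560+80*np.cos(t),195+80*np.sin(t)])
        m=(abs(z-99.5)<3)&(np.hypot(W[...,0]-c[0],W[...,1]-c[1])<24); q=W[m]
        if len(q)>30: print(a,len(q),cv2.minEnclosingCircle(q[:,:2].astype(np.float32)),fitc(q[:,:2]))
E
python3 look.py w1
python3 - <<'E'
from h import *
for n in("scene","side"):
    im=cv2.imread(f"pics/{n}0.png"); W=cloud(n,np.load(f"pics/{n}0.npy"),r.camera_params(n)); x,y,z=np.moveaxis(W,-1,0)
    m=((abs(z-62)<3)&(y<60)&(y>-200)&(x>400)&(x<700)).astype(np.uint8)
    m=cv2.morphologyEx(m,cv2.MORPH_CLOSE,np.ones((3,3)))
    c,l,st,ce=cv2.connectedComponentsWithStats(m)
    for i in range(1,c):
        if st[i,4]>60:
            q=W[(l==i)&(abs(z-62)<3)][:,:2].astype(np.float32); print(n,ce[i].round(),st[i],cv2.minAreaRect(q))
E
```

```text
[649.7  -0.  230.6] [-3.1404e+00  1.0000e-04  1.5708e+00]
L [294.   4.] 243 [630.8 149.9 169.3] [631.1 153.1] 9.5
L [116.  32.] 457 [494.2 149.2 169.5] [493.2 149.5] 11.0
M [208.  66.] 611 [564.6 113.1 149.6] [563.9 113.4] 11.4
hub
44 [559.24459303 183.91105815  90.61369111] ((558.95361328125, 185.3583984375), 6.661555290222168)
2 377 ((492.44244384765625, 149.89024353027344), 17.78940200805664) (array([492.41342333, 149.86885495]), np.float64(14.201781589073901))
3 456 ((563.5703735351562, 113.3656234741211), 17.532909393310547) (array([563.86938545, 113.34692481]), np.float64(14.251892437195242))
4 503 ((630.812255859375, 156.94415283203125), 17.61227035522461) (array([630.83521395, 156.71983313]), np.float64(14.381211767049487))
scene [336. 175.] [318 171  38  11 253] ((534.1566772460938, -167.09375), (83.73661804199219, 63.47977828979492), 70.07705688476562)
side [301. 171.] [284 161  34  21 433] ((533.6192016601562, -167.43524169921875), (88.94934844970703, 62.87175369262695), 68.96658325195312)validation failed for argument at $[0]...
```

View pics/w1.png

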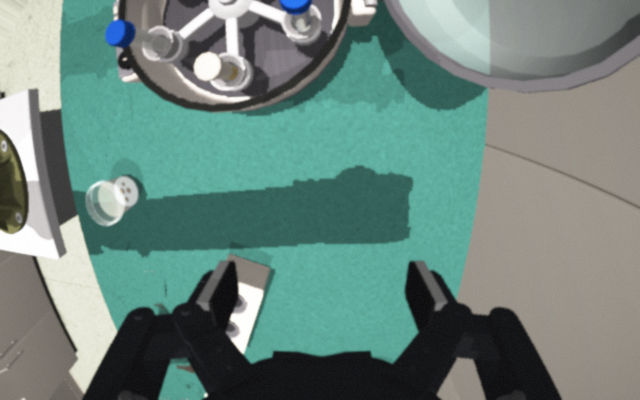

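The fingers are still at the start pose because rows need every key, so that call was refused. The sleeve mouths fit 14.2 mm circles 80 mm apart, which puts the rotor axis at about (559.5, 193.3). The empty stand is at about (534, −167). Next I go over the white-capped tube at (564, 113).

```bash
python3 -m jog '[{"ax":0,"ay":0,"az":0,"dx":4,"dy":-3,"dz":0,"grip":-0.05},{"ax":0,"ay":0,"az":0,"dx":8,"dy":-6,"dz":0,"grip":-0.05},{"ax":0,"ay":0,"az":0,"dx":11.3,"dy":-8.6,"dz":0,"grip":-0.05},{"ax":0,"ay":0,"az":0,"dx":11.3,"dy":-8.6,"dz":0,"grip":-0.05},{"ax":0,"ay":0,"az":0,"dx":11.3,"dy":-8.6,"dz":0,"grip":-0.05},{"ax":0,"ay":0,"az":0,"dx":11.3,"dy":-8.6,"dz":0,"grip":-0.05}]' 30
python3 look.py w2
```

```text
time: 0.8
ee_pos: [564.6, 111.5, 231.3]
tcp_rot: [3.141, 0.001, 1.569]
wrist_force: [0.2, 0.5, 0.1]
width: 0.473
grasp_force: 0.0
[564.7 111.2 231.2] [3.1414e+00 7.0000e-04 1.5683e+00]
L [417. 158.] 669 [629.9 157.5 169.8] [630.3 157. ] 11.1
L [221. 168.] 661 [493.3 150.4 169.7] [492.6 150.1] 11.1
S [311.   8.] 237 [555.8 272.1 125.5] [555.8 272.5] 7.2
S [229.  62.] 223 [489.5 229.4 125.6] [489.4 229.5] 7.3
M [407.  48.] 643 [626.  236.4 149.6] [626.6 236.8] 11.4
M [321. 207.] 591 [563.6 114.5 149.7] [563.5 114. ] 11.1
hub
431 [559.75018154 193.18637949  92.46517771] ((559.4557495117188, 193.09201049804688), 11.025705337524414)
0 544 ((555.6126098632812, 272.9874267578125), 17.57581329345703) (array([555.56054856, 273.04654839]), np.float64(14.466349069904576))
1 561 ((488.3878173828125, 229.7372283935547), 17.734683990478516) (array([488.02293054, 229.88273531]), np.float64(14.50962416769556))
2 482 ((492.4776611328125, 149.9988250732422), 17.628936767578125) (array([492.53329474, 149.95646945]), np.float64(14.211090974672198))
3 448 ((563.4313354492188, 113.5879135131836), 17.696943283081055) (array([563.61704581, 113.80773518]), np.float64(14.29038482606086))
4 483 ((630.7696533203125, 156.71542358398438), 17.732982635498047) (array([630.50626528, 157.078733  ]), np.float64(14.275917380940292))
5 471 ((626.4979248046875, 236.405029296875), 17.415224075317383) (array([626.49314583, 236.63204774]), np.float64(14.222954558771207))
```

View pics/w2.png

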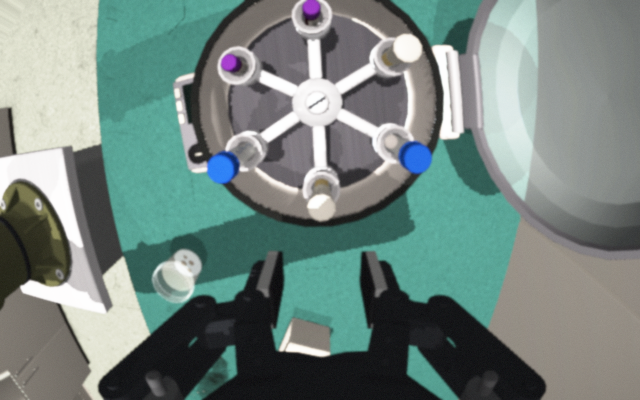

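The view shows all six tubes seated and upright. The target white cap is at (321,207), purple caps are at (231,62) and (311,8), and blue caps at (223,167) and (415,157). Descend and grip the white one.

```bash
python3 -m jog '[{"ax":0,"ay":0,"az":0,"dx":0.15,"dy":-0.1,"dz":4,"grip":-0.05},{"ax":0,"ay":0,"az":0,"dx":0.15,"dy":-0.1,"dz":7,"grip":-0.05},{"ax":0,"ay":0,"az":0,"dx":0.15,"dy":-0.1,"dz":9,"grip":-0.05},{"ax":0,"ay":0,"az":0,"dx":0.15,"dy":-0.1,"dz":11,"grip":-0.05},{"ax":0,"ay":0,"az":0,"dx":0.15,"dy":-0.1,"dz":12.4,"grip":-0.05},{"ax":0,"ay":0,"az":0,"dx":0.15,"dy":-0.1,"dz":12.4,"grip":-0.05},{"ax":0,"ay":0,"az":0,"dx":0.15,"dy":-0.1,"dz":12.4,"grip":-0.05}]' 30
```

```text
time: 1.55
ee_pos: [563.6, 114.0, 107.6]
tcp_rot: [3.141, 0.0, 1.57]
wrist_force: [-0.4, -1.4, -0.2]
width: 0.475
grasp_force: 0.0
```

```bash
python3 -m jog '[{"ax":0,"ay":0,"az":0,"dx":0,"dy":0,"dz":0,"grip":-1},{"ax":0,"ay":0,"az":0,"dx":0,"dy":0,"dz":0,"grip":-1},{"ax":0,"ay":0,"az":0,"dx":0,"dy":0,"dz":0,"grip":-1},{"ax":0,"ay":0,"az":0,"dx":0,"dy":0,"dz":0,"grip":-1},{"ax":0,"ay":0,"az":0,"dx":0,"dy":0,"dz":0,"grip":-1},{"ax":0,"ay":0,"az":0,"dx":0,"dy":0,"dz":0,"grip":-1}]' 30
python3 -m jog '[{"ax":0,"ay":0,"az":0,"dx":0,"dy":0,"dz":-1.5,"grip":-1},{"ax":0,"ay":0,"az":0,"dx":0,"dy":0,"dz":-3,"grip":-1},{"ax":0,"ay":0,"az":0,"dx":0,"dy":0,"dz":-5,"grip":-1},{"ax":0,"ay":0,"az":0,"dx":0,"dy":0,"dz":-7,"grip":-1},{"ax":0,"ay":0,"az":0,"dx":0,"dy":0,"dz":-9,"grip":-1},{"ax":0,"ay":0,"az":0,"dx":0,"dy":0,"dz":-9,"grip":-1}]'
```

```text
time: 2.15
ee_pos: [563.8, 114.7, 108.4]
tcp_rot: [3.14, -0.0, 1.571]
wrist_force: [0.0, -0.7, 5.7]
width: 0.229
grasp_force: 29.0
time: 2.75
ee_pos: [564.9, 115.0, 201.6]
tcp_rot: [3.135, -0.001, 1.571]
wrist_force: [0.2, 0.4, -0.8]
width: 0.229
grasp_force: 30.3
```

```bash
python3 - <<'E'
from h import *
for n in("scene","side"):
    im=cv2.imread(f"pics/{n}0.png"); W=cloud(n,np.load(f"pics/{n}0.npy"),r.camera_params(n)); x,y,z=np.moveaxis(W,-1,0)
    m=((abs(z-62)<8)&(y<0)&(y>-280)&(x>400)&(x<650)).astype(np.uint8)
    c,l,st,ce=cv2.connectedComponentsWithStats(m)
    for i in range(1,c):
        if st[i,4]>60:
            Q=W[l==i]; q=Q[:,:2].astype(np.float32); print(n,ce[i].round(),st[i],cv2.minAreaRect(q),np.percentile(Q[:,2],[5,50,95]).round(1))
    m=(abs(z-66)<5)&(x>350)&(x<480)&(y>-80)&(y<150); print("cup",m.sum(),np.median(W[m],0))
    # dark bores on the stand top: ray-cast hole pixels onto z=62
    p=r.camera_params(n);K=p["K"];T=np.linalg.inv(p["camera_from_world"]);g=cv2.cvtColor(im,cv2.COLOR_BGR2GRAY)
    u0,v0=(316,155) if n=="scene" else (280,135); crop=im[v0:v0+65,u0:u0+70]
    cv2.imwrite(f"pics/st_{n}.png",cv2.resize(crop,None,fx=7,fy=7,interpolation=cv2.INTER_CUBIC))
a=cv2.imread("pics/st_scene.png");b=cv2.imread("pics/st_side.png");cv2.imwrite("pics/st.png",cv2.resize(np.hstack([a,b]),(800,371)))
E
```

```text
scene [347. 173.] [317 164  62  21 604] ((519.4552001953125, -207.14068603515625), (171.17230224609375, 67.13292694091797), 69.57544708251953) [55.2 59.4 62. ]
cup 169 [383.44880148  -1.14717394  63.92039698]
side [305. 163.] [284 144  43  40 918] ((519.8204956054688, -207.42108154296875), (173.55953979492188, 64.14115905761719), 69.96531677246094) [56.3 60.6 63.7]
cup 167 [386.13640716  -1.08201861  64.68302779]
```

View pics/st.png

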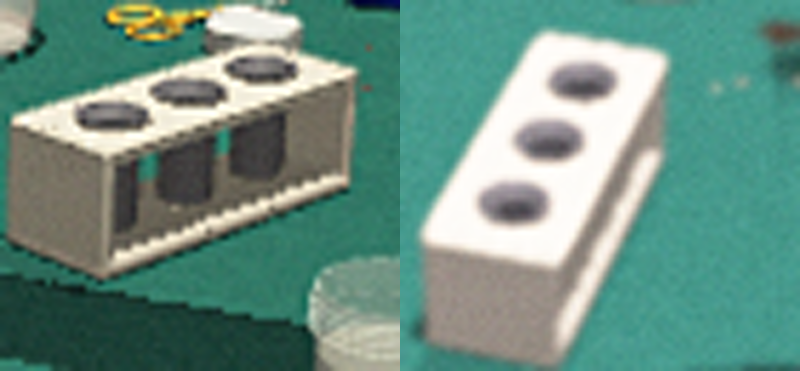

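The crop shows three bores, the near one at right-panel (515,203). The stand is centred at (519.6, −207.3) with its long axis at 69.8°, and both views agree on its size (171×64 measured, 170×62 given). The near bore is at (537, −160.5).

```bash
python3 -m jog '[{"ax":0,"ay":0,"az":0,"dx":-3,"dy":0,"dz":0,"grip":-1},{"ax":0,"ay":0,"az":0,"dx":-7,"dy":-0.5,"dz":0,"grip":-1},{"ax":0,"ay":0,"az":0,"dx":-11,"dy":-1,"dz":0,"grip":-1},{"ax":0,"ay":0,"az":0,"dx":-15,"dy":-1.5,"dz":0,"grip":-1},{"ax":0,"ay":0,"az":0,"dx":-19,"dy":-2,"dz":1,"grip":-1},{"ax":0,"ay":0,"az":0,"dx":-23,"dy":-2.5,"dz":2,"grip":-1},{"ax":0,"ay":0,"az":0,"dx":-26,"dy":-2.8,"dz":3,"grip":-1},{"ax":0,"ay":0,"az":0,"dx":-27.5,"dy":-2.8,"dz":4,"grip":-1},{"ax":0,"ay":0,"az":0,"dx":-27.5,"dy":-2.8,"dz":5,"grip":-1},{"ax":0,"ay":0,"az":0,"dx":-27.5,"dy":-2.8,"dz":5,"grip":-1}]'
python3 -m jog '[{"ax":0,"ay":0,"az":0,"dx":0,"dy":0,"dz":0,"grip":-1},{"ax":0,"ay":0,"az":0,"dx":0,"dy":0,"dz":0,"grip":-1}]'
python3 - <<'E'
from h import *
W=None
for n in ("side","wrist"):
    p=r.camera_params(n);im,d=r.read_camera(n);cv2.imwrite(f"pics/{n}3.png",im);W=cloud(n,d,p);x,y,z=np.moveaxis(W,-1,0)
    if n=="side": cv2.imwrite("pics/side3c.png",cv2.resize(im[90:220,230:390],(800,650))[:600])
s=r.get_state();print(s["ee_pos"],s["tcp_rot"])
E
```

```text
time: 3.75
ee_pos: [534.2, -158.3, 145.3]
tcp_rot: [-3.138, -0.002, 1.572]
wrist_force: [0.1, -1.0, -0.1]
width: 0.226
grasp_force: 30.3
time: 3.95
ee_pos: [535.9, -158.5, 147.8]
tcp_rot: [3.141, -0.0, 1.574]
wrist_force: [0.5, 0.7, 0.6]
width: 0.229
grasp_force: 30.3
[ 535.73824697 -159.29135449  147.96761941] [3.14037828e+00 4.79932265e-06 1.57295206e+00]
```

View pics/side3c.png

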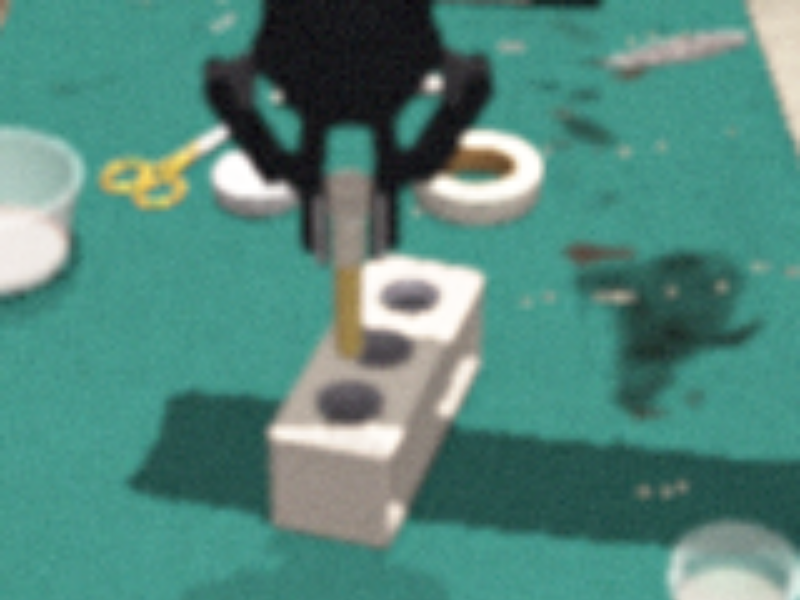

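The tube hangs straight, and its foot at crop (348,355) is 27 mm above the bore at (350,402), as it should be. Lower it.

```bash
python3 -m jog '[{"ax":0,"ay":0,"az":0,"dx":-0.1,"dy":0.1,"dz":1.5,"grip":-1},{"ax":0,"ay":0,"az":0,"dx":-0.1,"dy":0.1,"dz":3,"grip":-1},{"ax":0,"ay":0,"az":0,"dx":-0.1,"dy":0.1,"dz":4.5,"grip":-1},{"ax":0,"ay":0,"az":0,"dx":-0.1,"dy":0.1,"dz":6,"grip":-1},{"ax":0,"ay":0,"az":0,"dx":-0.1,"dy":0.1,"dz":7,"grip":-1},{"ax":0,"ay":0,"az":0,"dx":-0.1,"dy":0.1,"dz":7.6,"grip":-1},{"ax":0,"ay":0,"az":0,"dx":-0.1,"dy":0.1,"dz":7.6,"grip":-1},{"ax":0,"ay":0,"az":0,"dx":-0.1,"dy":0.1,"dz":7.6,"grip":-1}]'
```

```text
time: 4.85
ee_pos: [536.3, -161.6, 71.4]
tcp_rot: [3.141, 0.0, 1.571]
wrist_force: [1.2, -0.5, -0.0]
width: 0.227
grasp_force: 31.4
```

```bash
python3 -m jog '[{"ax":0,"ay":0,"az":0,"dx":0,"dy":0,"dz":0,"grip":-0.05},{"ax":0,"ay":0,"az":0,"dx":0,"dy":0,"dz":0,"grip":-0.05},{"ax":0,"ay":0,"az":0,"dx":0,"dy":0,"dz":0,"grip":-0.05},{"ax":0,"ay":0,"az":0,"dx":0,"dy":0,"dz":0,"grip":-0.05},{"ax":0,"ay":0,"az":0,"dx":0,"dy":0,"dz":-2,"grip":-0.05},{"ax":0,"ay":0,"az":0,"dx":0,"dy":0,"dz":-5,"grip":-0.05},{"ax":0,"ay":0,"az":0,"dx":0,"dy":0,"dz":-9,"grip":-0.05},{"ax":0,"ay":0,"az":0,"dx":0,"dy":0,"dz":-13,"grip":-0.05},{"ax":0,"ay":0,"az":0,"dx":0,"dy":0,"dz":-15,"grip":-0.05},{"ax":0,"ay":0,"az":0,"dx":0,"dy":0,"dz":-15,"grip":-0.05}]'
```

```text
time: 5.85
ee_pos: [538.1, -162.1, 225.4]
tcp_rot: [3.134, 0.002, 1.571]
wrist_force: [-0.2, 0.1, -0.1]
width: 0.476
grasp_force: 0.0
```

```bash
python3 -m jog '[{"ax":0,"ay":0,"az":0,"dx":4,"dy":-0.5,"dz":0,"grip":-0.05},{"ax":0,"ay":0,"az":0,"dx":8.5,"dy":-1,"dz":0,"grip":-0.05},{"ax":0,"ay":0,"az":0,"dx":13,"dy":-1.5,"dz":0,"grip":-0.05},{"ax":0,"ay":0,"az":0,"dx":17.5,"dy":-2,"dz":0,"grip":-0.05},{"ax":0,"ay":0,"az":0,"dx":22,"dy":-2.5,"dz":0,"grip":-0.05},{"ax":0,"ay":0,"az":0,"dx":26.5,"dy":-3,"dz":0,"grip":-0.05},{"ax":0,"ay":0,"az":0,"dx":31,"dy":-3.7,"dz":0,"grip":-0.05},{"ax":0,"ay":0,"az":0,"dx":35.5,"dy":-4.4,"dz":0,"grip":-0.05},{"ax":0,"ay":0,"az":0,"dx":38,"dy":-4.9,"dz":0,"grip":-0.05},{"ax":0,"ay":0,"az":0,"dx":39.1,"dy":-4.9,"dz":0,"grip":-0.05}]'
python3 -m jog '[{"ax":0,"ay":0,"az":0,"dx":0,"dy":0,"dz":0,"grip":-0.05},{"ax":0,"ay":0,"az":0,"dx":0,"dy":0,"dz":0,"grip":-0.05},{"ax":0,"ay":0,"az":0,"dx":0,"dy":0,"dz":0,"grip":-0.05}]'
python3 look.py w4 | head -8
```

```text
time: 6.85
ee_pos: [485.0, 232.7, 220.0]
tcp_rot: [-3.139, -0.0, 1.576]
wrist_force: [1.6, -0.4, -0.1]
width: 0.477
grasp_force: 0.0
time: 7.15
ee_pos: [487.8, 227.0, 221.0]
tcp_rot: [-3.141, 0.001, 1.567]
wrist_force: [0.6, -0.4, 0.3]
width: 0.478
grasp_force: 0.0
[487.7 227.3 221.2] [3.1415e+00 8.0000e-04 1.5675e+00]
L [486. 295.] 353 [629.1 158.7 169.6] [630.4 157.5] 11.1
L [328. 311.] 455 [492.2 152.2 169.7] [492.4 151. ] 10.7
S [406. 149.] 232 [554.6 273.8 125.6] [554.9 273.8] 7.1
S [323. 200.] 235 [488.4 231.  125.6] [488.6 230.9] 7.2
M [491. 201.] 471 [625.1 237.6 149.6] [626.2 236.8] 11.4
hub
349 [558.57938502 194.77842459  92.43440234] ((559.2424926757812, 193.6959228515625), 11.057658195495605)
```

```bash
python3 -m jog '[{"ax":0,"ay":0,"az":0,"dx":0.2,"dy":0.1,"dz":3,"grip":-0.05},{"ax":0,"ay":0,"az":0,"dx":0.2,"dy":0.1,"dz":6,"grip":-0.05},{"ax":0,"ay":0,"az":0,"dx":0.2,"dy":0.1,"dz":8,"grip":-0.05},{"ax":0,"ay":0,"az":0,"dx":0.2,"dy":0.1,"dz":10,"grip":-0.05},{"ax":0,"ay":0,"az":0,"dx":0.2,"dy":0.1,"dz":11,"grip":-0.05},{"ax":0,"ay":0,"az":0,"dx":0.2,"dy":0.1,"dz":11.5,"grip":-0.05},{"ax":0,"ay":0,"az":0,"dx":0.2,"dy":0.1,"dz":11.5,"grip":-0.05},{"ax":0,"ay":0,"az":0,"dx":0.2,"dy":0.1,"dz":11.5,"grip":-0.05}]'
python3 -m jog '[{"ax":0,"ay":0,"az":0,"dx":0,"dy":0,"dz":0,"grip":-1},{"ax":0,"ay":0,"az":0,"dx":0,"dy":0,"dz":0,"grip":-1},{"ax":0,"ay":0,"az":0,"dx":0,"dy":0,"dz":0,"grip":-1},{"ax":0,"ay":0,"az":0,"dx":0,"dy":0,"dz":0,"grip":-1},{"ax":0,"ay":0,"az":0,"dx":0,"dy":0,"dz":0,"grip":-1},{"ax":0,"ay":0,"az":0,"dx":0,"dy":0,"dz":0,"grip":-1},{"ax":0,"ay":0,"az":0,"dx":0,"dy":0,"dz":0,"grip":-1}]' 30
```

```text
time: 8.0
ee_pos: [488.8, 231.6, 107.3]
tcp_rot: [3.14, -0.001, 1.57]
wrist_force: [-0.5, 0.3, -0.0]
width: 0.478
grasp_force: 0.0
time: 8.7
ee_pos: [488.5, 231.7, 107.0]
tcp_rot: [3.14, -0.0, 1.571]
wrist_force: [-0.6, -0.4, 5.9]
width: 0.169
grasp_force: 29.5
```

```bash
python3 -m jog '[{"ax":0,"ay":0,"az":0,"dx":0,"dy":0,"dz":-1.5,"grip":-1},{"ax":0,"ay":0,"az":0,"dx":0,"dy":0,"dz":-3,"grip":-1},{"ax":0,"ay":0,"az":0,"dx":0,"dy":0,"dz":-5,"grip":-1},{"ax":0,"ay":0,"az":0,"dx":0,"dy":0,"dz":-8,"grip":-1},{"ax":0,"ay":0,"az":0,"dx":0,"dy":0,"dz":-11,"grip":-1},{"ax":0,"ay":0,"az":0,"dx":0,"dy":0,"dz":-13,"grip":-1},{"ax":0,"ay":0,"az":0,"dx":0,"dy":0,"dz":-13,"grip":-1}]'
python3 -m jog '[{"ax":0,"ay":0,"az":0,"dx":-3,"dy":2,"dz":0,"grip":-1},{"ax":0,"ay":0,"az":0,"dx":-6,"dy":4,"dz":0,"grip":-1},{"ax":0,"ay":0,"az":0,"dx":-9,"dy":6,"dz":0,"grip":-1},{"ax":0,"ay":0,"az":0,"dx":-11.7,"dy":7.5,"dz":0,"grip":-1},{"ax":0,"ay":0,"az":0,"dx":-11.7,"dy":7.5,"dz":0,"grip":-1},{"ax":0,"ay":0,"az":0,"dx":-11.7,"dy":7.5,"dz":0,"grip":-1},{"ax":0,"ay":0,"az":0,"dx":-11.7,"dy":7.5,"dz":0,"grip":-1}]'
python3 - <<'E'
from h import *
im,_=r.read_camera("side"); a=cv2.resize(im[170:330,215:375],(600,600))
im,_=r.read_camera("scene"); b=cv2.resize(im[100:280,150:330],(600,600))
cv2.imwrite("pics/s5.png",cv2.resize(np.hstack([a,b]),(800,400))); print(r.get_state()["ee_pos"])
E
```

```text
time: 9.4
ee_pos: [489.8, 232.4, 240.9]
tcp_rot: [3.135, -0.003, 1.571]
wrist_force: [0.1, -1.0, -0.1]
width: 0.166
grasp_force: 29.3
time: 10.1
ee_pos: [562.2, 115.9, 235.9]
tcp_rot: [-3.141, -0.001, 1.573]
wrist_force: [0.4, 0.8, -0.1]
width: 0.174
grasp_force: 29.3
[562.29113989 116.11360623 236.24806503]
```

View pics/s5.png

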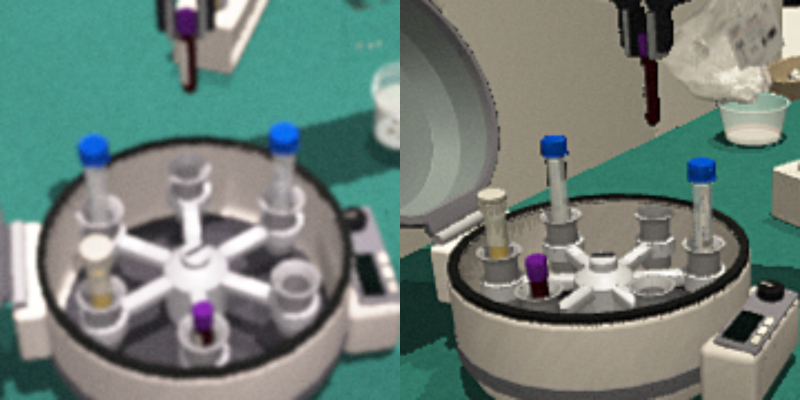

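The vial hangs upright, its foot at (190,88) in the left panel, and sleeves 2 (188,165) and 4 (297,278) are empty as planned. Lower it into sleeve 2.

```bash
python3 -m jog '[{"ax":0,"ay":0,"az":0,"dx":-0.2,"dy":0.1,"dz":3,"grip":-1},{"ax":0,"ay":0,"az":0,"dx":-0.2,"dy":0.1,"dz":5,"grip":-1},{"ax":0,"ay":0,"az":0,"dx":-0.2,"dy":0.1,"dz":7,"grip":-1},{"ax":0,"ay":0,"az":0,"dx":-0.2,"dy":0.1,"dz":8.5,"grip":-1},{"ax":0,"ay":0,"az":0,"dx":-0.2,"dy":0.1,"dz":10,"grip":-1},{"ax":0,"ay":0,"az":0,"dx":-0.2,"dy":0.1,"dz":11.5,"grip":-1},{"ax":0,"ay":0,"az":0,"dx":-0.2,"dy":0.1,"dz":12.5,"grip":-1},{"ax":0,"ay":0,"az":0,"dx":-0.2,"dy":0.1,"dz":12.9,"grip":-1},{"ax":0,"ay":0,"az":0,"dx":-0.2,"dy":0.1,"dz":12.9,"grip":-1}]'
```

```text
time: 11.1
ee_pos: [564.3, 112.8, 107.5]
tcp_rot: [3.141, -0.0, 1.571]
wrist_force: [-0.4, 0.4, 0.5]
width: 0.171
grasp_force: 29.4
```

Seated at 107.5, with no contact force. Release, rise, and go to the blue tube at (492.5, 150).

```bash
python3 -m jog '[{"ax":0,"ay":0,"az":0,"dx":0,"dy":0,"dz":0,"grip":-0.05},{"ax":0,"ay":0,"az":0,"dx":0,"dy":0,"dz":0,"grip":-0.05},{"ax":0,"ay":0,"az":0,"dx":0,"dy":0,"dz":0,"grip":-0.05},{"ax":0,"ay":0,"az":0,"dx":0,"dy":0,"dz":0,"grip":-0.05},{"ax":0,"ay":0,"az":0,"dx":0,"dy":0,"dz":-2,"grip":-0.05},{"ax":0,"ay":0,"az":0,"dx":0,"dy":0,"dz":-5,"grip":-0.05},{"ax":0,"ay":0,"az":0,"dx":0,"dy":0,"dz":-8,"grip":-0.05},{"ax":0,"ay":0,"az":0,"dx":0,"dy":0,"dz":-11,"grip":-0.05},{"ax":0,"ay":0,"az":0,"dx":0,"dy":0,"dz":-11.5,"grip":-0.05}]'
python3 -m jog '[{"ax":0,"ay":0,"az":0,"dx":1,"dy":-2,"dz":0,"grip":-0.05},{"ax":0,"ay":0,"az":0,"dx":2,"dy":-4,"dz":0,"grip":-0.05},{"ax":0,"ay":0,"az":0,"dx":3.6,"dy":-7.1,"dz":0,"grip":-0.05},{"ax":0,"ay":0,"az":0,"dx":3.6,"dy":-7.1,"dz":0,"grip":-0.05},{"ax":0,"ay":0,"az":0,"dx":3.6,"dy":-7.1,"dz":0,"grip":-0.05},{"ax":0,"ay":0,"az":0,"dx":3.6,"dy":-7.1,"dz":0,"grip":-0.05},{"ax":0,"ay":0,"az":0,"dx":3.6,"dy":-7.1,"dz":0,"grip":-0.05}]'
python3 look.py w6
```

```text
time: 12.0
ee_pos: [566.2, 113.0, 226.8]
tcp_rot: [3.134, -0.001, 1.571]
wrist_force: [0.2, -0.5, 0.4]
width: 0.473
grasp_force: 0.0
time: 12.7
ee_pos: [493.7, 147.7, 222.0]
tcp_rot: [-3.141, 0.0, 1.569]
wrist_force: [1.0, -0.7, -0.5]
width: 0.476
grasp_force: 0.0
[493.6 147.8 222. ] [-3.1413e+00  1.0000e-04  1.5694e+00]
L [500. 210.] 506 [629.2 158.  169.5] [630.1 157.4] 11.0
L [320. 221.] 695 [492.2 151.  169.8] [492.3 150.1] 11.0
S [401.  51.] 252 [554.7 272.6 125.5] [554.9 273.1] 7.3
S [401. 241.] 187 [562.9 112.6 125.6] [563.2 111.7] 7.4
M [495. 104.] 543 [625.3 236.8 149.5] [626.  237.2] 11.4
hub
422 [558.6492204  193.93527507  92.38570253] ((559.4014282226562, 193.3413543701172), 11.262277603149414)
0 625 ((555.4617309570312, 273.0913391113281), 17.607030868530273) (array([555.71193796, 273.28736793]), np.float64(14.573015389878117))
1 773 ((488.2735290527344, 229.49024963378906), 17.81436538696289) (array([488.26251257, 229.70295303]), np.float64(14.51797221285039))
2 503 ((492.23028564453125, 149.64292907714844), 17.588109970092773) (array([492.25795263, 149.92160722]), np.float64(14.245612057612414))
3 445 ((563.04248046875, 113.92023468017578), 17.79006004333496) (array([563.4828104 , 113.79002893]), np.float64(13.9669321512767))
4 425 ((631.0900268554688, 156.80697631835938), 17.81871223449707) (array([630.76751278, 156.80178374]), np.float64(14.047057608716665))
5 463 ((626.3543701171875, 236.67172241210938), 17.683185577392578) (array([626.43459788, 236.77733364]), np.float64(14.228676097528842))
```

```bash
python3 -m jog '[{"ax":0,"ay":0,"az":0,"dx":0.15,"dy":-0.1,"dz":3,"grip":-0.05},{"ax":0,"ay":0,"az":0,"dx":0.15,"dy":-0.1,"dz":5,"grip":-0.05},{"ax":0,"ay":0,"az":0,"dx":0.15,"dy":-0.1,"dz":7,"grip":-0.05},{"ax":0,"ay":0,"az":0,"dx":0.15,"dy":-0.1,"dz":9,"grip":-0.05},{"ax":0,"ay":0,"az":0,"dx":0.15,"dy":-0.1,"dz":10.5,"grip":-0.05},{"ax":0,"ay":0,"az":0,"dx":0.15,"dy":-0.1,"dz":11.2,"grip":-0.05},{"ax":0,"ay":0,"az":0,"dx":0.15,"dy":-0.1,"dz":11.2,"grip":-0.05},{"ax":0,"ay":0,"az":0,"dx":0.15,"dy":-0.1,"dz":11.2,"grip":-0.05}]'
python3 -m jog '[{"ax":0,"ay":0,"az":0,"dx":0,"dy":0,"dz":0,"grip":-1},{"ax":0,"ay":0,"az":0,"dx":0,"dy":0,"dz":0,"grip":-1},{"ax":0,"ay":0,"az":0,"dx":0,"dy":0,"dz":0,"grip":-1},{"ax":0,"ay":0,"az":0,"dx":0,"dy":0,"dz":0,"grip":-1},{"ax":0,"ay":0,"az":0,"dx":0,"dy":0,"dz":0,"grip":-1},{"ax":0,"ay":0,"az":0,"dx":0,"dy":0,"dz":0,"grip":-1},{"ax":0,"ay":0,"az":0,"dx":0,"dy":0,"dz":0,"grip":-1}]' 30
python3 -m jog '[{"ax":0,"ay":0,"az":0,"dx":0,"dy":0,"dz":-1.5,"grip":-1},{"ax":0,"ay":0,"az":0,"dx":0,"dy":0,"dz":-3,"grip":-1},{"ax":0,"ay":0,"az":0,"dx":0,"dy":0,"dz":-5,"grip":-1},{"ax":0,"ay":0,"az":0,"dx":0,"dy":0,"dz":-7,"grip":-1},{"ax":0,"ay":0,"az":0,"dx":0,"dy":0,"dz":-9,"grip":-1},{"ax":0,"ay":0,"az":0,"dx":0,"dy":0,"dz":-9,"grip":-1}]'
```

```text
time: 13.55
ee_pos: [492.6, 150.0, 110.9]
tcp_rot: [3.141, -0.0, 1.57]
wrist_force: [0.5, -0.2, 0.5]
width: 0.47
grasp_force: 0.0
time: 14.25
ee_pos: [492.6, 150.2, 111.0]
tcp_rot: [3.14, -0.0, 1.571]
wrist_force: [-1.0, 0.2, 4.9]
width: 0.183
grasp_force: 29.0
time: 14.85
ee_pos: [493.2, 150.4, 202.4]
tcp_rot: [3.138, -0.001, 1.571]
wrist_force: [1.3, 0.4, -0.4]
width: 0.188
grasp_force: 29.9
```

```bash
python3 -m jog '[{"ax":0,"ay":0,"az":0,"dx":2,"dy":-0.1,"dz":0,"grip":-1},{"ax":0,"ay":0,"az":0,"dx":4.5,"dy":-0.3,"dz":0,"grip":-1},{"ax":0,"ay":0,"az":0,"dx":6.5,"dy":-0.4,"dz":0,"grip":-1},{"ax":0,"ay":0,"az":0,"dx":7.9,"dy":-0.4,"dz":0,"grip":-1},{"ax":0,"ay":0,"az":0,"dx":7.9,"dy":-0.4,"dz":0,"grip":-1},{"ax":0,"ay":0,"az":0,"dx":7.9,"dy":-0.4,"dz":0,"grip":-1},{"ax":0,"ay":0,"az":0,"dx":7.9,"dy":-0.4,"dz":0,"grip":-1},{"ax":0,"ay":0,"az":0,"dx":7.9,"dy":-0.4,"dz":0,"grip":-1}]'
python3 - <<'E'
from h import *
im,_=r.read_camera("side"); a=cv2.resize(im[170:330,235:395],(600,600))
im,_=r.read_camera("scene"); b=cv2.resize(im[100:280,180:360],(600,600))
cv2.imwrite("pics/s7.png",cv2.resize(np.hstack([a,b]),(800,400))); print(r.get_state()["ee_pos"])
E
```

```text
time: 15.65
ee_pos: [488.3, 227.7, 200.2]
tcp_rot: [-3.142, 0.001, 1.569]
wrist_force: [0.5, 0.7, -0.3]
width: 0.186
grasp_force: 29.9
[488.27047738 228.14817449 200.39016185]
```

View pics/s7.png

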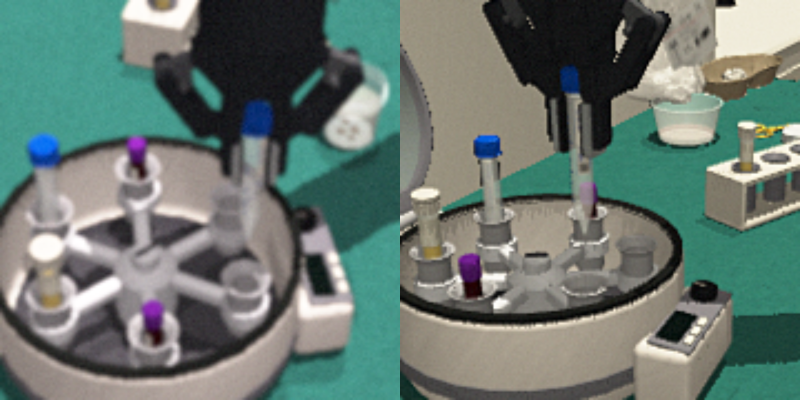

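The blue tube hangs straight, its foot near (247,228) in the left panel above the empty sleeve at (243,280). The white tube stands in the stand's near bore. Lower, release, rise.

```bash
python3 -m jog '[{"ax":0,"ay":0,"az":0,"dx":0.1,"dy":0,"dz":1.5,"grip":-1},{"ax":0,"ay":0,"az":0,"dx":0.1,"dy":0,"dz":3,"grip":-1},{"ax":0,"ay":0,"az":0,"dx":0.1,"dy":0,"dz":4.5,"grip":-1},{"ax":0,"ay":0,"az":0,"dx":0.1,"dy":0,"dz":6,"grip":-1},{"ax":0,"ay":0,"az":0,"dx":0.1,"dy":0,"dz":7.5,"grip":-1},{"ax":0,"ay":0,"az":0,"dx":0.1,"dy":0,"dz":8.5,"grip":-1},{"ax":0,"ay":0,"az":0,"dx":0.1,"dy":0,"dz":8.9,"grip":-1},{"ax":0,"ay":0,"az":0,"dx":0.1,"dy":0,"dz":8.9,"grip":-1},{"ax":0,"ay":0,"az":0,"dx":0.1,"dy":0,"dz":8.9,"grip":-1}]'
```

```text
time: 16.65
ee_pos: [488.3, 230.1, 111.5]
tcp_rot: [3.141, -0.0, 1.571]
wrist_force: [0.4, 0.4, 1.1]
width: 0.185
grasp_force: 29.7
```

```bash
python3 -m jog '[{"ax":0,"ay":0,"az":0,"dx":0,"dy":0,"dz":0,"grip":-0.05},{"ax":0,"ay":0,"az":0,"dx":0,"dy":0,"dz":0,"grip":-0.05},{"ax":0,"ay":0,"az":0,"dx":0,"dy":0,"dz":0,"grip":-0.05},{"ax":0,"ay":0,"az":0,"dx":0,"dy":0,"dz":0,"grip":-0.05},{"ax":0,"ay":0,"az":0,"dx":0,"dy":0,"dz":-2,"grip":-0.05},{"ax":0,"ay":0,"az":0,"dx":0,"dy":0,"dz":-5,"grip":-0.05},{"ax":0,"ay":0,"az":0,"dx":0,"dy":0,"dz":-8,"grip":-0.05},{"ax":0,"ay":0,"az":0,"dx":0,"dy":0,"dz":-11,"grip":-0.05},{"ax":0,"ay":0,"az":0,"dx":0,"dy":0,"dz":-11.5,"grip":-0.05}]'
python3 -m jog '[{"ax":0,"ay":0,"az":0,"dx":-4,"dy":0.5,"dz":0,"grip":-0.05},{"ax":0,"ay":0,"az":0,"dx":-8.5,"dy":1,"dz":0,"grip":-0.05},{"ax":0,"ay":0,"az":0,"dx":-13,"dy":1.5,"dz":0,"grip":-0.05},{"ax":0,"ay":0,"az":0,"dx":-17.5,"dy":2,"dz":0,"grip":-0.05},{"ax":0,"ay":0,"az":0,"dx":-22,"dy":2.5,"dz":0,"grip":-0.05},{"ax":0,"ay":0,"az":0,"dx":-26.5,"dy":3,"dz":0,"grip":-0.05},{"ax":0,"ay":0,"az":0,"dx":-31,"dy":3.7,"dz":0,"grip":-0.05},{"ax":0,"ay":0,"az":0,"dx":-35.5,"dy":4.4,"dz":0,"grip":-0.05},{"ax":0,"ay":0,"az":0,"dx":-38,"dy":4.8,"dz":0,"grip":-0.05},{"ax":0,"ay":0,"az":0,"dx":-39.1,"dy":4.8,"dz":0,"grip":-0.05}]'
python3 -m jog '[{"ax":0,"ay":0,"az":0,"dx":0,"dy":0,"dz":2,"grip":-0.05},{"ax":0,"ay":0,"az":0,"dx":0,"dy":0,"dz":2,"grip":-0.05},{"ax":0,"ay":0,"az":0,"dx":0,"dy":0,"dz":2,"grip":-0.05},{"ax":0,"ay":0,"az":0,"dx":0,"dy":0,"dz":2,"grip":-0.05}]'
python3 - <<'E'
from h import *
p=r.camera_params("wrist");im,d=r.read_camera("wrist");W=cloud("wrist",d,p);z=W[...,2]
m=(abs(z-109)<4)&(np.hypot(W[...,0]-537,W[...,1]+161)<20);q=W[m];print(len(q),q.mean(0),cv2.minEnclosingCircle(q[:,:2].astype(np.float32)),r.get_state()["ee_pos"])
E
```

```text
time: 17.55
ee_pos: [489.9, 231.0, 230.5]
tcp_rot: [3.135, -0.003, 1.571]
wrist_force: [-0.4, -0.3, 0.1]
width: 0.473
grasp_force: 0.0
time: 18.55
ee_pos: [535.3, -164.5, 225.3]
tcp_rot: [-3.14, 0.001, 1.566]
wrist_force: [-0.3, 0.6, -0.7]
width: 0.478
grasp_force: 0.0
time: 18.95
ee_pos: [536.5, -159.8, 207.0]
tcp_rot: [3.141, -0.0, 1.573]
wrist_force: [0.6, -0.2, 0.0]
width: 0.476
grasp_force: 0.0
511 [ 535.35670662 -161.49679785  111.53171504] ((535.40478515625, -162.38636779785156), 11.294428825378418) [ 536.53727962 -160.08625175  207.21005949]
```

```bash
python3 -m jog '[{"ax":0,"ay":0,"az":0,"dx":-0.1,"dy":-0.1,"dz":3,"grip":-0.05},{"ax":0,"ay":0,"az":0,"dx":-0.1,"dy":-0.1,"dz":6,"grip":-0.05},{"ax":0,"ay":0,"az":0,"dx":-0.1,"dy":-0.1,"dz":8,"grip":-0.05},{"ax":0,"ay":0,"az":0,"dx":-0.1,"dy":-0.1,"dz":10,"grip":-0.05},{"ax":0,"ay":0,"az":0,"dx":-0.1,"dy":-0.1,"dz":12,"grip":-0.05},{"ax":0,"ay":0,"az":0,"dx":-0.1,"dy":-0.1,"dz":13.4,"grip":-0.05},{"ax":0,"ay":0,"az":0,"dx":-0.1,"dy":-0.1,"dz":13.4,"grip":-0.05},{"ax":0,"ay":0,"az":0,"dx":-0.1,"dy":-0.1,"dz":13.4,"grip":-0.05}]'
python3 -m jog '[{"ax":0,"ay":0,"az":0,"dx":0,"dy":0,"dz":0,"grip":-1},{"ax":0,"ay":0,"az":0,"dx":0,"dy":0,"dz":0,"grip":-1},{"ax":0,"ay":0,"az":0,"dx":0,"dy":0,"dz":0,"grip":-1},{"ax":0,"ay":0,"az":0,"dx":0,"dy":0,"dz":0,"grip":-1},{"ax":0,"ay":0,"az":0,"dx":0,"dy":0,"dz":0,"grip":-1},{"ax":0,"ay":0,"az":0,"dx":0,"dy":0,"dz":0,"grip":-1},{"ax":0,"ay":0,"az":0,"dx":0,"dy":0,"dz":0,"grip":-1}]' 30
python3 -m jog '[{"ax":0,"ay":0,"az":0,"dx":0,"dy":0,"dz":-1.5,"grip":-1},{"ax":0,"ay":0,"az":0,"dx":0,"dy":0,"dz":-3,"grip":-1},{"ax":0,"ay":0,"az":0,"dx":0,"dy":0,"dz":-5,"grip":-1},{"ax":0,"ay":0,"az":0,"dx":0,"dy":0,"dz":-8,"grip":-1},{"ax":0,"ay":0,"az":0,"dx":0,"dy":0,"dz":-11,"grip":-1},{"ax":0,"ay":0,"az":0,"dx":0,"dy":0,"dz":-14,"grip":-1},{"ax":0,"ay":0,"az":0,"dx":0,"dy":0,"dz":-16,"grip":-1},{"ax":0,"ay":0,"az":0,"dx":0,"dy":0,"dz":-16,"grip":-1}]'
```

```text
time: 19.8
ee_pos: [535.5, -162.0, 73.0]
tcp_rot: [3.141, 0.0, 1.571]
wrist_force: [0.1, 0.1, -0.2]
width: 0.477
grasp_force: 0.0
time: 20.5
ee_pos: [535.9, -162.3, 73.4]
tcp_rot: [3.139, 0.001, 1.571]
wrist_force: [-0.2, -0.3, 5.2]
width: 0.242
grasp_force: 29.3
time: 21.3
ee_pos: [536.8, -162.6, 237.1]
tcp_rot: [3.134, 0.002, 1.571]
wrist_force: [0.4, 0.3, 0.2]
width: 0.243
grasp_force: 29.4
```

```bash
python3 -m jog '[{"ax":0,"ay":0,"az":0,"dx":3,"dy":-0.4,"dz":0,"grip":-1},{"ax":0,"ay":0,"az":0,"dx":7,"dy":-1,"dz":0,"grip":-1},{"ax":0,"ay":0,"az":0,"dx":11,"dy":-1.6,"dz":0,"grip":-1},{"ax":0,"ay":0,"az":0,"dx":15,"dy":-2.2,"dz":0,"grip":-1},{"ax":0,"ay":0,"az":0,"dx":19,"dy":-2.8,"dz":0,"grip":-1},{"ax":0,"ay":0,"az":0,"dx":23,"dy":-3.4,"dz":0,"grip":-1},{"ax":0,"ay":0,"az":0,"dx":27,"dy":-4,"dz":0,"grip":-1},{"ax":0,"ay":0,"az":0,"dx":30,"dy":-4.3,"dz":0,"grip":-1},{"ax":0,"ay":0,"az":0,"dx":31.2,"dy":-4.3,"dz":0,"grip":-1},{"ax":0,"ay":0,"az":0,"dx":31.2,"dy":-4.3,"dz":0,"grip":-1}]'
python3 -m jog '[{"ax":0,"ay":0,"az":0,"dx":0,"dy":0,"dz":2,"grip":-1},{"ax":0,"ay":0,"az":0,"dx":0,"dy":0,"dz":4,"grip":-1},{"ax":0,"ay":0,"az":0,"dx":0,"dy":0,"dz":4,"grip":-1},{"ax":0,"ay":0,"az":0,"dx":0,"dy":0,"dz":4,"grip":-1},{"ax":0,"ay":0,"az":0,"dx":0,"dy":0,"dz":4,"grip":-1}]'
python3 - <<'E'
from h import *
im,_=r.read_camera("side"); a=cv2.resize(im[170:330,235:395],(600,600))
im,_=r.read_camera("scene"); b=cv2.resize(im[100:280,180:360],(600,600))
cv2.imwrite("pics/s8.png",cv2.resize(np.hstack([a,b]),(800,400))); print(r.get_state()["ee_pos"])
E
```

```text
time: 22.3
ee_pos: [491.4, 151.3, 231.9]
tcp_rot: [-3.141, 0.0, 1.574]
wrist_force: [0.4, -0.6, -0.2]
width: 0.242
grasp_force: 29.4
time: 22.8
ee_pos: [492.9, 149.2, 193.5]
tcp_rot: [3.14, -0.0, 1.569]
wrist_force: [0.0, -0.0, 0.3]
width: 0.241
grasp_force: 29.4
[492.80443342 149.71312181 193.49687381]
```

View pics/s8.png

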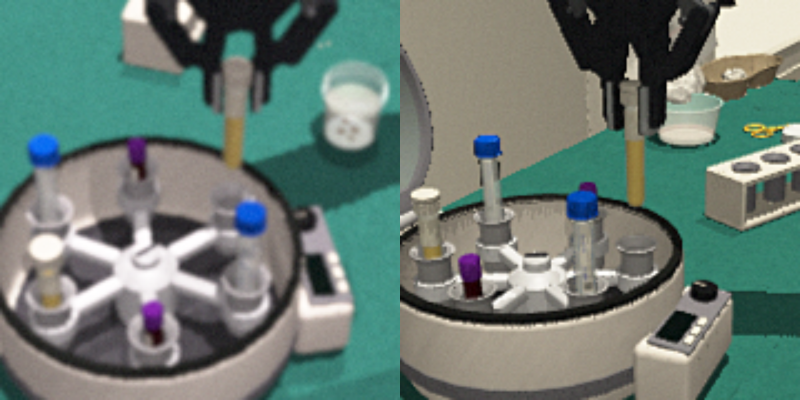

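The white tube hangs upright with its foot at (233,165), over empty sleeve 3 at (230,203), and the blue tube is seated at (250,217). Lower, check, release.

```bash
python3 -m jog '[{"ax":0,"ay":0,"az":0,"dx":0,"dy":0,"dz":1.5,"grip":-1},{"ax":0,"ay":0,"az":0,"dx":0,"dy":0,"dz":3,"grip":-1},{"ax":0,"ay":0,"az":0,"dx":0,"dy":0,"dz":4.5,"grip":-1},{"ax":0,"ay":0,"az":0,"dx":0,"dy":0,"dz":6,"grip":-1},{"ax":0,"ay":0,"az":0,"dx":0,"dy":0,"dz":7,"grip":-1},{"ax":0,"ay":0,"az":0,"dx":0,"dy":0,"dz":8,"grip":-1},{"ax":0,"ay":0,"az":0,"dx":0,"dy":0,"dz":8.1,"grip":-1},{"ax":0,"ay":0,"az":0,"dx":0,"dy":0,"dz":8.1,"grip":-1},{"ax":0,"ay":0,"az":0,"dx":0,"dy":0,"dz":8.1,"grip":-1}]'
```

```text
time: 23.8
ee_pos: [492.4, 150.0, 111.8]
tcp_rot: [3.141, -0.0, 1.571]
wrist_force: [0.1, -0.7, 0.4]
width: 0.241
grasp_force: 29.4
```

```bash
python3 -m jog '[{"ax":0,"ay":0,"az":0,"dx":0,"dy":0,"dz":0,"grip":-0.05},{"ax":0,"ay":0,"az":0,"dx":0,"dy":0,"dz":0,"grip":-0.05},{"ax":0,"ay":0,"az":0,"dx":0,"dy":0,"dz":0,"grip":-0.05},{"ax":0,"ay":0,"az":0,"dx":0,"dy":0,"dz":0,"grip":-0.05},{"ax":0,"ay":0,"az":0,"dx":0,"dy":0,"dz":-2,"grip":-0.05},{"ax":0,"ay":0,"az":0,"dx":0,"dy":0,"dz":-5,"grip":-0.05},{"ax":0,"ay":0,"az":0,"dx":0,"dy":0,"dz":-8,"grip":-0.05},{"ax":0,"ay":0,"az":0,"dx":0,"dy":0,"dz":-11,"grip":-0.05},{"ax":0,"ay":0,"az":0,"dx":0,"dy":0,"dz":-12,"grip":-0.05},{"ax":0,"ay":0,"az":0,"dx":0,"dy":0,"dz":-12,"grip":-0.05}]'
python3 -m jog '[{"ax":0,"ay":0,"az":0,"dx":-2,"dy":1,"dz":0,"grip":-0.05},{"ax":0,"ay":0,"az":0,"dx":-4,"dy":3,"dz":0,"grip":-0.05},{"ax":0,"ay":0,"az":0,"dx":-6,"dy":5,"dz":0,"grip":-0.05},{"ax":0,"ay":0,"az":0,"dx":-6,"dy":6,"dz":0,"grip":-0.05},{"ax":0,"ay":0,"az":0,"dx":-6,"dy":6,"dz":0,"grip":-0.05},{"ax":0,"ay":0,"az":0,"dx":-6,"dy":6,"dz":0,"grip":-0.05},{"ax":0,"ay":0,"az":0,"dx":-6,"dy":6,"dz":0,"grip":-0.05}]'
python3 look.py w9 | head -7
```

```text
time: 24.8
ee_pos: [492.9, 150.3, 232.7]
tcp_rot: [3.138, -0.001, 1.571]
wrist_force: [0.1, 0.9, -0.2]
width: 0.474
grasp_force: 0.0
time: 25.5
ee_pos: [551.0, 91.4, 230.8]
tcp_rot: [-3.14, -0.0, 1.573]
wrist_force: [0.5, 0.3, -0.2]
width: 0.476
grasp_force: 0.0
[551.2  91.2 231.1] [-3.1410e+00 -2.0000e-04  1.5728e+00]
L [229.  26.] 722 [488.3 229.1 169.6] [487.7 229.6] 10.9
L [437. 131.] 673 [629.7 157.1 169.7] [630.3 157. ] 11.0
S [338. 177.] 238 [563.8 112.  125.6] [563.7 111.5] 7.5
M [425.  25.] 604 [625.9 236.2 149.6] [626.4 236.4] 11.5
M [243. 136.] 656 [492.  150.  149.7] [491.5 149.7] 11.4
hub
```

View pics/w9.png

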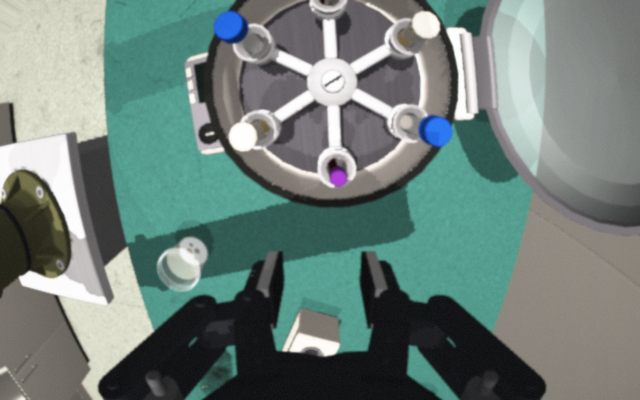

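The final view has blue (230,26) opposite blue (436,131), white (243,136) opposite white (425,25), and purple (338,177) opposite the untouched purple vial at the top edge. Cap heights of 169.6, 149.7 and 125.6 mm mean the tubes are fully seated, and the hand is clear.

```bash
python3 -c "
from plant import r
print(r.hand_in())"
```

```text
the job is handed in; nothing more can be done
None
```

The job is handed in: each tube now stands opposite its own kind, fully down and upright in the rotor, the cup was left where it was, and the robot's clock was at about 25.6 s.

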